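# Set the depth of a lever press and make a trial stroke

## Task

Set up the blue lever press: turn the black knob on its head until the black pointer stands exactly opposite the red mark on the white scale, and take your hand off the knob. Then make a trial stroke with the empty die: swing the red-gripped lever down until its nose meets the stop, hold it firmly (a moderate hand pull, not your full strength) against the stop for about a second, and bring it back up to its rest under control, never letting it snap back. Leave the red mark and the things lying around where they are.

Things in the scene. Friction and masses are not known exactly. Their poses are not given: they have to be found in the camera images.
- press: The blue lever press, fixed to the worktop, 200 x 140 mm base, head top at z = 190 mm, lever at its left side (+y). Origin: underside of the base below the middle; its x axis points to the press's rear, y to its left, z up; the lever grip reaches towards -x. Place and yaw vary.
- knob_grip (a point): Centre of the wing of the black depth knob on the head, on the knob's upright axis, 28 mm above the head's top (10 mm below the top of the wing). The wing is 60 mm long (along this point's own x axis), 15 mm thick (its y axis), 26 mm high and stands on a disc of 58 mm diameter and 12 mm height. It turns with the knob; the white line on the wing marks its -x end.
- depth_knob (a joint): Angle of the depth knob, rad, growing clockwise seen from above, 0 to 4.4. Friction (about 0.25 N m in all) holds it where it is left. Each rad clockwise moves the pointer 15 mm to the press's left (+y) and lowers the stop screw a little. The knob needs more than one grasp.
- pointer_tip (a point): Front tip of the black pointer that slides along the white scale on the head in front of the knob; its axes are the press's. It is set when its y in the press frame equals that of mark_tip (within 2.5 mm).
- mark_tip (a point): Rear tip of the red mark (a 12 x 10 mm rider) on the front edge of the scale, 2 mm in front of the pointer's path; its axes are the press's. Not to be moved.
- lever_pivot (a point): Point on the lever's hinge axis (along the press's y axis) in the press's middle plane, 165 mm above the worktop, fixed to the press.
- lever_grip (a point): Middle of the red cross grip of the lever: a round bar of 24 mm diameter and 100 mm length along the press's y axis, free all round, 160 mm from the hinge axis, joined at its left end to the arm. It moves with the lever in an arc about lever_pivot; at rest it stands in front (-x) of the pivot and 30 degrees (0.52 rad) above level.
- press_lever (a joint): Swing of the lever, rad, 0 at rest (up), growing downwards. A spring brings it back: about 3 N at the grip at rest, 7 N at the bottom. It is stopped between about 0.7 and 1.0 by its nose meeting the stop screw; where exactly depends on the depth setting and must be felt. It is pressed firmly with about 8 to 30 N at the grip on top of the spring.
- lever_nose (a point): Brass cross pin, 17 mm diameter, on the lever arm 56 mm from the hinge axis; it meets the stop screw. Origin at its middle.
- stop_screw: Brass screw with a 20 mm steel head on a bracket at the press's left side, under the lever's nose. Origin: middle of its upper face.
- glue_stick: Yellow, white and blue glue stick, 91 mm long, 25 mm thick, lying left of the press; a bystander. Origin: underside.
- green_badge: Round green pin badge with an orange pentagon, 56 mm diameter, 6 mm high, lying to the right; a bystander. Origin: underside.
- orange_tape: Roll of orange tape, 56 mm diameter, 16 mm high, lying to the right; a bystander. Origin: underside.

How it is judged:
On the way, in this order (a step that is already met when the one before it is completed fails the run):
1. the pointer stands within 2.5 mm of the mark along the scale, with the fingers off the press (y of pointer_tip in the frame of mark_tip between -0.0025 and 0.0025 m and contact force between the fingers and press below 0.3 N), for 0.3 s.
2. the lever's nose is held against the stop screw with more than 20 N (about 7 N at the grip beyond the spring) for 0.5 s, the pointer still within 3 mm of the mark (contact force between stop_screw and anything else above 20 N and value of joint press_lever above 0.6 rad and y of pointer_tip in the frame of mark_tip between -0.003 and 0.003 m), for 0.5 s.
At the end, for the whole second after the job is handed in: The lever is back at its rest (within 0.06 rad) and the pointer stands within 3 mm of the red mark along the scale (value of joint press_lever below 0.06 rad and y of pointer_tip in the frame of mark_tip between -0.003 and 0.003 m); the robot touches nothing.
It fails at once if the lever snaps back (returns faster than 3 rad/s) (velocity of joint press_lever below -3 rad/s).
It fails at once if the stop is overloaded (more than 130 N on the stop screw, about 45 N at the grip beyond the spring) (contact force between stop_screw and anything else above 130 N).
It fails at once if the red mark is pushed more than 2 mm along the scale (distance of mark_tip from where it was at the start of the episode above 0.002 m).
It fails at once if a bystander is moved more than 20 mm (distance of any of glue_stick, green_badge, orange_tape from where it was at the start of the episode above 0.02 m).
It also fails if it takes over 72 s, if anything falls off the work surface, if the arm or the gripper's body presses on something with over 40 N, if the wrist force passes 120 N, or if a joint passes its speed limit or range.

## Robot

A 6-joint arm with a two-finger parallel gripper is mounted at the origin on a cart in front of the work surface, level with it; the furniture and walls round the work are solid. World frame = base frame: x ahead of the robot, y to its left, z up, the work surface at z = 0. Lengths are in m, angles in rad, forces in N, time in s.
With the tool pointing down it reaches from about 0.375 to 0.9 m from the base axis. Payload 3.1 kg.
Tool frame: the origin (TCP) lies between the finger pads; the fingertips stand robot.tip_extent ahead of it and the grasp point (between the pads) lies 3 mm ahead of it (robot.tip_extent is the distance from the TCP to the fingertips, in m); z points along the fingers, x is the direction in which the jaws open and shut, and the axes are right-handed (so a half turn about z gives the same grasp; the last joint's range is limited). The gripper opens to 87 mm and grips with 3 to 60 N. Pads are 19 mm wide; open, the fingers measure 117 mm over their backs; the gripper's body (75 mm by 190 mm) begins 51 mm behind the grasp point.
Start: joints at [-0.178, 0.527, 1.433, -0, 1.181, -0.178], TCP at [0.625, 0, 0.208] pointing down, gripper open.
Joint ranges: [-3.08, 3.08], [-0.75, 2.2], [0.22, 2.44], [-1.43, 4.57], [0, 2.65], [-2.85, 2.85]. Speed limits (rad/s): [2.79, 2.79, 3.14, 3.14, 3.14, 3.14].

## Interface

Orientations are given as a unit quaternion [x, y, z, w].
In Python, from rig import robot, cams gives the robot as it stands.
- The arm moves only by the tool carry_out, never from a script. Its argument "steps" is a list of rows, each a list of 3 entries, a list of its own where there are three numbers: the shift along the world's x, y, z in cm, then the turn about the world's z in degrees, then the closure, from 0 (fully open) to 1 (shut). In form: [[[dx, dy, dz], spin, fingers], ...]. A call has 1 to 10 rows; each row shifts and turns the pose as measured when the row begins; what a row does not reach is not made up. A row lasts 1/10 s, in which the tool goes at most 50 mm and 8.59 degrees, less where a joint would pass 70% of its speed; a pose out of reach is approached as far as the arm can. A call with a gripper value outside its range is refused whole. The fingers move at their own pace and stop on an object; "squeeze" is the grip in N (left out, the last holds). Time passes only in rows, so rows that do not move let the fingers close. It gives the time, the measured TCP pose, the force and the opening at its end, in the units of the state.
- robot.get_obs(): the state, without advancing time (a new reading comes with each control period).
- cams.camera(name): name is "scene" or "side" or "wrist"; returns a dict with "pixels" (420x560x3 uint8, red, green, blue), "fx", "fy", "cx", "cy" (pixels), "k1" (the pictures are not rectified: a ray, as slopes to the right and down, at radius r is drawn at 1 + k1 r^2 times it, then the intrinsics apply), "eye" and "rotation" of the camera in the world. Camera axes: x right, y up, looking along -z (the intrinsics and any distortion apply to the point x, -y, -z); pixel columns grow to the right and rows downward; lengths in m; the calibration is good to about 2 mm. A picture is of the moment at which its call begins. There is no depth.
- robot.hand_in(): hands the job in, once; it reports no verdict.
The state is a dict: "time": time; "q": joint angles; "joint_velocities": joint speeds; "joint_torque": joint torques, N m; "position": TCP position; "tool_rot": TCP orientation; "ft_force": force on the tool from outside, world axes, zero at the start; "moment": the same for the moment, N m; "grip_width": finger opening in m.
Only numpy, scipy, OpenCV 4.12 (cv2) and the standard library are available. Lean on these libraries where they do the work, as an engineer would, in place of code of your own. Each camera call takes 0.05 s, during which the arm holds its last target. There are 200 camera calls.

## Working session

There is one attempt and no reset: what is moved stays moved. The work goes in short steps, Python scripts to look and compute and a tool call to move; the robot and the scene stay as the last step left them, time stands still between calls to the robot, and variables do not carry over. Pictures are saved under pics/ and viewed, about 8 in all and at most 12, crops included, and the job is handed in when it is done.

Besides the shell and the picture viewer there is one more tool, called after "Emit:" by a JSON object that holds its "api" and its "payload". carry_out: Moves the arm, as the interface text tells. Its arguments: {"type":"object","properties":{"steps":{"type":"array"},"squeeze":{"type":"number"}},"required":["steps"]}

```bash
mkdir -p pics; cat > h.py <<'E'
import numpy as np, cv2
from rig import robot, cams
def snap(n,f=None,crop=None,s=1):
    c=cams.camera(n); im=cv2.cvtColor(c["pixels"],cv2.COLOR_RGB2BGR)
    np.save('pics/'+n+'.npy',{k:v for k,v in c.items()},allow_pickle=True)
    if f: 
        if crop: im=im[crop[1]:crop[3],crop[0]:crop[2]]
        cv2.imwrite('pics/'+f,cv2.resize(im,None,fx=s,fy=s,interpolation=cv2.INTER_CUBIC))
    return c
def load(n): return np.load('pics/'+n+'.npy',allow_pickle=True).item()
def ray(c,u,v):
    K=np.array([[c["fx"],0,c["cx"]],[0,c["fy"],c["cy"]],[0,0,1]])
    x,y=cv2.undistortPoints(np.array([[[u,v]]],float),K,np.array([c["k1"],0,0,0,0.]))[0,0]
    return np.array(c["eye"]),np.array(c["rotation"]).reshape(3,3)@np.array([x,-y,-1])
def atz(c,u,v,z):
    e,d=ray(c,u,v); return e+d*(z-e[2])/d[2]
def proj(c,p):
    q=np.array(c["rotation"]).reshape(3,3).T@(np.array(p)-np.array(c["eye"]))
    x,y=q[0]/-q[2],-q[1]/-q[2]; f=1+c["k1"]*(x*x+y*y)
    return np.array([c["cx"]+c["fx"]*x*f,c["cy"]+c["fy"]*y*f])
E
python3 - <<'E'
from h import *
import cv2
for n in ("scene","side","wrist"):
    c=snap(n,n+'0.png'); print(n,c["eye"],np.round(c["rotation"],3).tolist(),c["fx"],c["k1"])
a=[cv2.imread('pics/%s0.png'%n) for n in("scene","side")]
cv2.imwrite('pics/both.png',np.hstack(a)[:, :])
print(robot.get_obs(), robot.tip_extent)
E
```

```text
scene [-0.36985986  0.56857271  0.84943698] [-0.241, 0.4, 0.761, -0.451] 456.92486800940594 0.00848358792159803
side [ 0.46617171 -0.58412739  0.78781668] [0.41, -0.023, -0.035, 0.911] 444.12649145756114 -0.05369092742778812
wrist [0.62492848 0.06729101 0.3830467 ] [-0.124, 0.001, 0.001, 0.992] 298.3823569746205 -0.05193136595948859
{'time': 0.15, 'q': array([-1.78503258e-01,  5.28287807e-01,  1.43364082e+00, -1.12892515e-05,
        1.18140424e+00, -1.78501849e-01]), 'joint_velocities': array([ 7.23552912e-04, -2.80217632e-03, -3.57008268e-03,  1.57163186e-03,
        6.09316983e-05, -8.83544060e-04]), 'joint_torque': array([ 9.14956272e-04, -4.40429199e+01, -1.76841742e+01,  6.33679633e-02,
        5.52540855e-02, -1.06930895e-04]), 'position': array([6.24391601e-01, 1.33800576e-04, 2.07164393e-01]), 'tool_rot': array([ 9.99999621e-01,  1.44284372e-06, -8.57208503e-04, -1.49355572e-04]), 'ft_force': array([ 0.38725538, -0.10732361,  0.57547577]), 'moment': array([ 0.00468484,  0.03816019, -0.04886552]), 'grip_width': 0.08714716320382143} 0.022
```

View pics/scene0.png

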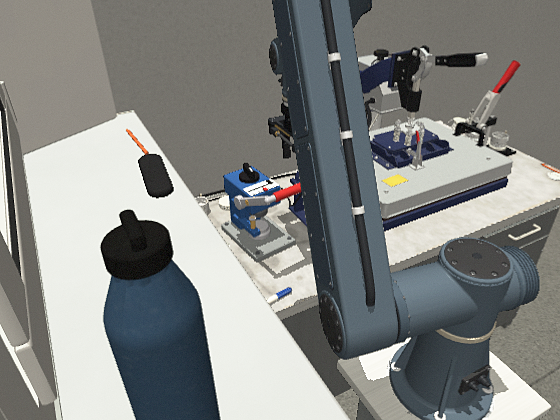

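View pics/wrist0.png

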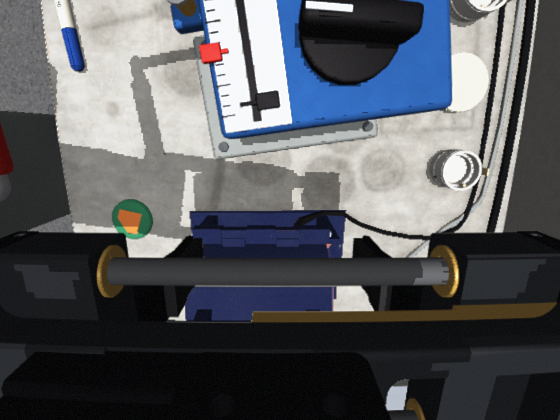

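The wrist picture shows the black pointer at about (245,102), the red mark's tip at about (229,50) and the knob disc near (350,40). The scene view shows the lever with its red grip pointing forward. I'll rise and move over for a fuller view.

Emit:
{"api": "carry_out", "payload": {"steps": [[[0,0,4],0,0],[[0,0,4],0,0],[[0,2,2],0,0],[[0,3,0],0,0],[[0,2,0],0,0],[[0,0,0],0,0],[[0,0,0],0,0]]}}

```text
time: 0.85
position: [0.6218, 0.0714, 0.3078]
tool_rot: [1.0, -0.001, -0.004, -0.001]
ft_force: [-0.1, -0.2, -0.1]
grip_width: 0.0871
```

```bash
sed -i 's/np.array(c\["rotation"\]).reshape(3,3)/R.from_quat(c["rotation"]).as_matrix()/; 1i from scipy.spatial.transform import Rotation as R' h.py
python3 - <<'E'
from h import *
c=snap("wrist","w1.png"); print(c["eye"],robot.get_obs()["position"])
w=load  # first image reprojections
E
```

```text
[0.62371951 0.13833315 0.48387364] [0.62172873 0.07133068 0.30773368]
```

View pics/w1.png

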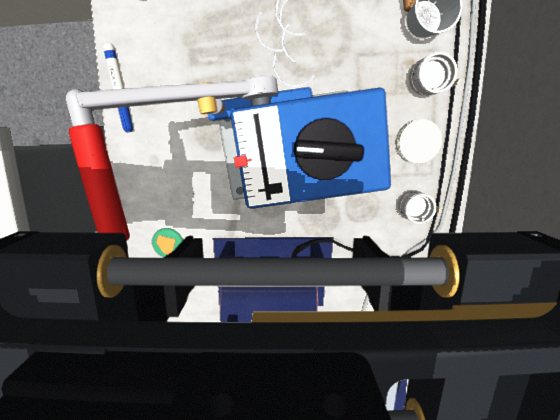

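The whole press is visible: head corners (233,107), (385,88), (390,186) and (246,208), knob centre about (326,149), wing along the row 149–153 with the white line on the left, red mark at (241,161), pointer at (267,189). The lever's grip runs from (87,128) to (124,238).

```bash
python3 - <<'E'
from h import *
c=load("wrist")
im=cv2.cvtColor(c["pixels"],cv2.COLOR_RGB2BGR)
cv2.imwrite('pics/w1c.png',cv2.resize(im[80:215,215:400],None,fx=4.3,fy=4.3,interpolation=cv2.INTER_CUBIC))
P=lambda u,v,z: np.round(atz(c,u,v,z),4)
for p in [(233,107),(385,88),(390,186),(246,208)]: print('head',P(*p,.19))
print('knob',P(326,150,.202),'wing',P(297,149,.228),P(363,153,.228))
print('mark',P(247,161,.192),'ptr',P(259,190,.192))
print('grip',P(87,128,.245),P(110,237,.245), P(75,98,.245),P(262,88,.18))
# red segmentation
hsv=cv2.cvtColor(im,cv2.COLOR_BGR2HSV)
m=((hsv[...,0]<8)|(hsv[...,0]>172))&(hsv[...,1]>150)&(hsv[...,2]>80)
n,l,s,ce=cv2.connectedComponentsWithStats(m.astype(np.uint8))
for i in range(1,n):
  if s[i,4]>20: print(s[i],ce[i])
E
```

```text
head [0.5794 0.1644 0.19  ]
head [0.7215 0.1819 0.19  ]
head [0.7338 0.0895 0.19  ]
head [0.5893 0.0666 0.19  ]
knob [0.6665 0.1251 0.202 ] wing [0.6381 0.1271 0.228 ] [0.694 0.124 0.228]
mark [0.5917 0.114  0.192 ] ptr [0.603  0.0855 0.192 ]
grip [0.4702 0.1453 0.245 ] [0.477 0.054 0.245] [0.4635 0.1683 0.245 ] [0.6064 0.1827 0.18  ]
[  69  124   60  116 3405] [ 97.09955947 178.00646109]
[234 156  17  11 124] [240.60483871 160.95967742]
```

View pics/w1c.png

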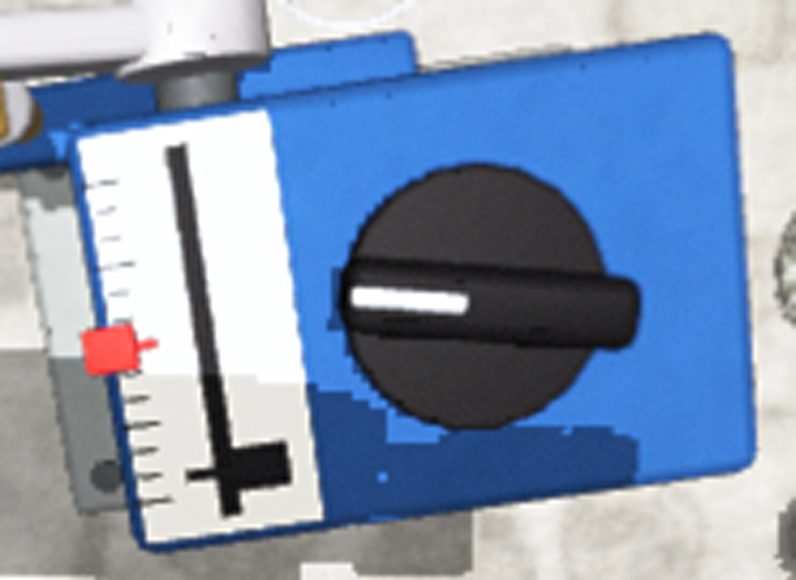

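Emit:
{"api": "carry_out", "payload": {"steps": [[[0.5,0.6,0],8.5,0],[[0.5,0.6,0],8.5,0],[[0.5,0.6,0],8.5,0],[[0.5,0.6,0],8.5,0],[[0.5,0.6,0],8.5,0],[[0.5,0.6,0],8.5,0],[[0.5,0.6,0],8.5,0],[[0.5,0.6,0],8.5,0],[[0.4,0.6,0],8.5,0],[[0,0,0],8.5,0]]}}

```text
time: 1.9
position: [0.6663, 0.1128, 0.3007]
tool_rot: [0.731, 0.682, -0.01, 0.004]
ft_force: [-0.2, -0.7, -0.6]
grip_width: 0.0869
```

```bash
cat >> h.py <<'E'
def st():
    o=robot.get_obs(); m=R.from_quat(o["tool_rot"]).as_matrix()
    print('t',round(o["time"],2),'pos',np.round(o["position"],4),'jaw yaw',round(np.degrees(np.arctan2(m[1,0],m[0,0])),1),'q',np.round(o["q"],2),'F',np.round(o["ft_force"],1),'w',round(o["grip_width"],4))
E
python3 - <<'E'
from h import *
c=load("wrist")
P=lambda u,v,z: atz(c,215+u/4.3,80+v/4.3,z)
a=P(177,148,.191);b=P(230,512,.191); d=a-b; print('slot yaw',np.degrees(np.arctan2(-d[0],d[1])))
a=P(270,110,.191);b=P(323,522,.191); d=a-b; yaw=np.arctan2(-d[0],d[1]);print('scale edge yaw',np.degrees(yaw))
m=P(158,344,.192);p=P(187,475,.192)
for y in (6.8,7.4,8): y=np.radians(y); print((m-p)@[-np.sin(y),np.cos(y),0])
st()
c=snap("wrist","w2.png")
E
```

```text
slot yaw 7.714813654290572
scale edge yaw 7.685099894868249
0.030505554730151055
0.030530093146094825
0.030551283593282255
t 1.9 pos [0.6663 0.1128 0.3007] jaw yaw 86.0 q [ 0.01  0.53  1.17 -0.02  1.46 -1.49] F [-0.2 -0.7 -0.6] w 0.0869
```

View pics/w2.png

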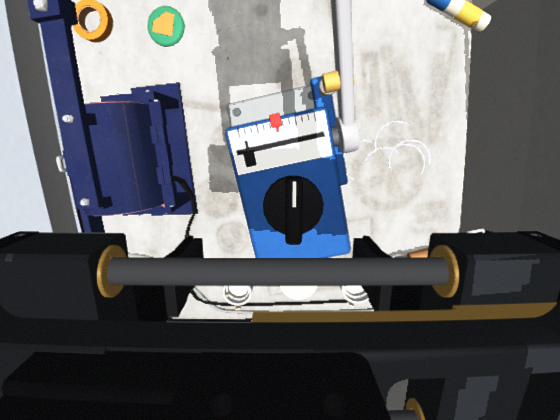

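From this view the wing runs from about (295,178) to (293,243), disc centre about (292,205). The red mark's tip is at (277,128) and the pointer's tip at about (248,142).

```bash
python3 - <<'E'
from h import *
c=load("wrist")
P=lambda u,v,z: np.round(atz(c,u,v,z),4)
im=cv2.cvtColor(c["pixels"],cv2.COLOR_RGB2GRAY)
m=(im<60).astype(np.uint8); m[:170]=0;m[255:]=0;m[:,:255]=0;m[:,330:]=0
n,l,s,ce=cv2.connectedComponentsWithStats(m); i=1+np.argmax(s[1:,4]); print(s[i],ce[i])
print('wing',P(295,178,.228),P(293,243,.228),'disc',P(292,205,.202))
y=np.radians(7.6); m_=atz(c,277,129,.192);p=atz(c,247,141.5,.192); print(m_,p,(m_-p)@[-np.sin(y),np.cos(y),0])
E
```

```text
[ 263  175   61   70 2914] [292.66678106 207.1698696 ]
wing [0.6353 0.1286 0.228 ] [0.6927 0.1237 0.228 ] disc [0.6642 0.1251 0.202 ]
[0.59358953 0.11551473 0.192     ] [0.60297939 0.0867237  0.192     ] 0.029779988338869093
```

Emit:
{"api": "carry_out", "payload": {"steps": [[[0,1.3,0],0,0],[[-0.1,0,-2],0,0],[[0,0,-2],0,0],[[0,0,-1.5],0,0],[[0,0,0],0,0]]}}

```text
time: 2.45
position: [0.665, 0.125, 0.2432]
tool_rot: [0.736, 0.677, -0.01, 0.003]
ft_force: [0.6, 0.2, -0.6]
grip_width: 0.0869
```

```bash
python3 -c "from h import *; st()"
```

```text
t 2.45 pos [0.665  0.125  0.2432] jaw yaw 85.2 q [ 0.03  0.57  1.24 -0.02  1.34 -1.45] F [ 0.6  0.2 -0.6] w 0.0869
```

Emit:
{"api": "carry_out", "payload": {"steps": [[[0,0.05,-1.4],0.5,0],[[0,0,0],0,0.5],[[0,0,0],0,1],[[0,0,0],0,1],[[0,0,0],0,1],[[0,0,0],0,1],[[0,0,0],0,1]], "squeeze": 40}}

```text
time: 3.15
position: [0.667, 0.1259, 0.2314]
tool_rot: [0.735, 0.678, -0.008, 0.005]
ft_force: [0.1, -0.3, 0.5]
grip_width: 0.0473
```

```bash
python3 -c "from h import *; st()"
```

```text
t 3.15 pos [0.667  0.1259 0.2314] jaw yaw 85.4 q [ 0.03  0.58  1.25 -0.02  1.31 -1.46] F [ 0.1 -0.3  0.5] w 0.0473
```

Emit:
{"api": "carry_out", "payload": {"steps": [[[-0.1,0,-0.3],0,1],[[0,0,0],0,1],[[0,0,0],0,1],[[0,0,0],0,1],[[0,0,0],0,1],[[0,0,0],0,1],[[0,0,0],0,1]], "squeeze": 40}}

```text
time: 3.85
position: [0.666, 0.1259, 0.2286]
tool_rot: [0.735, 0.678, -0.008, 0.005]
ft_force: [-0.0, 1.3, 0.1]
grip_width: 0.0008
```

```bash
python3 -c "from h import *; st()"
```

```text
t 3.85 pos [0.666  0.1259 0.2286] jaw yaw 85.4 q [ 0.03  0.59  1.26 -0.02  1.3  -1.46] F [-0.   1.3  0.1] w 0.0008
```

The fingers closed fully, so the wing isn't between them. I'll look from the other cameras.

```bash
python3 - <<'E'
from h import *
c=snap("side"); s=snap("scene"); w=snap("wrist")
u,v=proj(c,[.666,.126,.21]); print(u,v)
o=robot.get_obs(); 
def crop(c,p,h,k):
    u,v=map(int,proj(c,p)); im=cv2.cvtColor(c["pixels"],cv2.COLOR_RGB2BGR)
    u=min(max(u,h),560-h);v=min(max(v,h),420-h); print(u-h,v-h)
    return cv2.resize(im[v-h:v+h,u-h:u+h],(k,k),interpolation=cv2.INTER_CUBIC)
cv2.imwrite('pics/d.png',np.hstack([crop(c,[.666,.126,.21],60,400),crop(s,[.666,.126,.21],60,400)]))
E
```

```text
344.42084567867454 181.2153702695555
284 121
188 111
```

View pics/d.png

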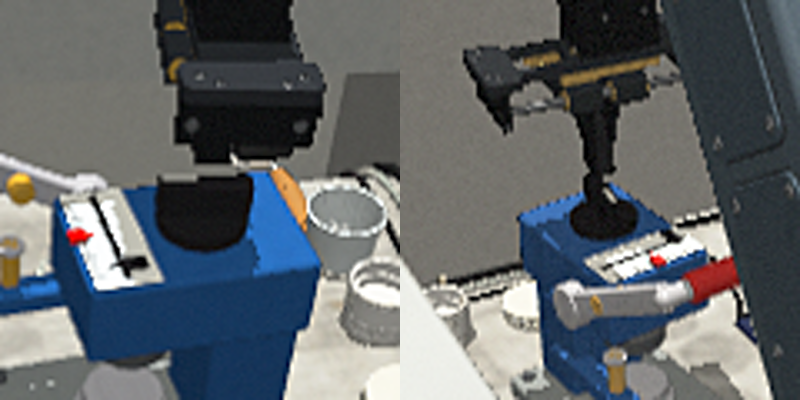

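```bash
python3 - <<'E'
from h import *
for n,o,dx in (("side",(284,121),0),("scene",(188,111),400)):
    c=load(n)
    for z in (.19,.202,.2066,.228,.28): print(n,z,(proj(c,[.666,.126,z])-o)*400/120+[dx,0])
    for y in (0.0,): print('wing ends',[(proj(c,[.666+s*.03,.126-s*.002,.228])-o)*400/120+[dx,0] for s in(-1,1)])
    print('head',[((proj(c,p+[.19])-o)*400/120+[dx,0]).round() for p in ([.5794,.1644],[.7215,.1819],[.7338,.0895],[.5893,.0666])])
E
```

```text
side 0.19 [198.00576686 225.3072091 ]
side 0.202 [200.03326396 210.63666591]
side 0.2066 [200.81899196 204.94705112]
side 0.228 [204.53784697 177.98570893]
side 0.28 [214.03098398 108.91664694]
wing ends [array([156.13366422, 177.88613053]), array([252.80157925, 178.09610081])]
head [array([ 56., 193.]), array([264., 168.]), array([316., 258.]), array([ 91., 294.])]
scene 0.19 [601.21117597 221.91761873]
scene 0.202 [600.50089118 209.69282237]
scene 0.2066 [600.2265996  204.97253398]
scene 0.228 [598.93560338 182.76007261]
scene 0.28 [595.69232689 126.98865364]
wing ends [array([612.00608754, 198.84359098]), array([586.31863835, 167.23464821])]
head [array([603., 282.]), array([515., 209.]), array([606., 178.]), array([705., 245.])]
```

```bash
python3 - <<'E'
from h import *
print(robot.tip_extent,[a for a in dir(robot) if a[0]!='_'])
r=[]
for n,p in (("side",[.666,.126,.235]),("scene",[.666,.126,.235])):
    c=load(n); im=cv2.cvtColor(c["pixels"],cv2.COLOR_RGB2BGR); u,v=map(int,proj(c,p))
    a=im[v-28:v+28,u-28:u+28].astype(float); a=np.clip(255*(a/255)**.5,0,255).astype(np.uint8)
    r.append(cv2.resize(a,(395,395),interpolation=cv2.INTER_CUBIC)); print(n,u-28,v-28,[((proj(c,[.666,.126,z])-[u-28,v-28])*395/56).round() for z in (.202,.2066,.228,.25)])
cv2.imwrite('pics/e.png',np.hstack(r))
E
```

```text
0.022 ['Unreachable', 'get_obs', 'hand_in', 'tip_extent']
side 317 143 [array([191., 291.]), array([192., 279.]), array([200., 221.]), array([208., 161.])]
scene 219 135 [array([206., 274.]), array([205., 264.]), array([202., 217.]), array([199., 168.])]
```

View pics/e.png

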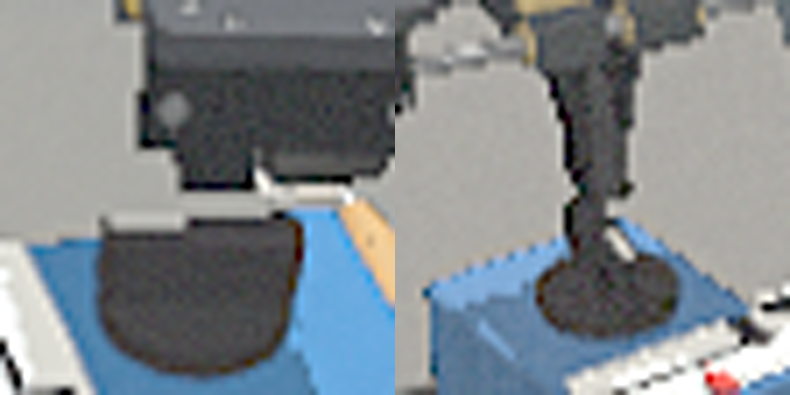

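The fingertips clearly end about 12 mm above the wing (z ≈ 0.24), although the reading would put them at 0.207. I'll open and check whether the tip height changes with the opening.

Emit:
{"api": "carry_out", "payload": {"steps": [[[0,0,0],0,0.5],[[0,0,0],0,0.5],[[0,0,0],0,0.5],[[0,0,0],0,0.5],[[0,0,0],0,0.5],[[0,0,0],0,0.5],[[0,0,0],0,0.5],[[0,0,0],0,0.5]]}}

```text
time: 4.8
position: [0.666, 0.1259, 0.2286]
tool_rot: [0.735, 0.678, -0.008, 0.005]
ft_force: [0.1, 0.1, -0.3]
grip_width: 0.0429
```

```bash
python3 - <<'E'
from h import *
st()
o=robot.get_obs(); p=o["position"]; r=[]
snap("side","side1.png"); snap("scene","scene1.png")
s0=cv2.imread('pics/side0.png'); 
for n,f,P in (("side",'side1.png',p),("scene",'scene1.png',p),("side",'side0.png',[.6244,0,.2072])):
    c=load(n); im=cv2.imread('pics/'+f); u,v=map(int,proj(c,P)); h=42
    a=im[v-h:v+h,u-h:u+h].astype(float); a=np.clip(255*(a/255)**.5,0,255).astype(np.uint8)
    a=cv2.resize(a,(266,266),interpolation=cv2.INTER_CUBIC)
    k=266/84
    for dz in (0,-.022,.05):
        x,y=(proj(c,np.array(P)+[0,0,dz])-[u-h,v-h])*k; cv2.circle(a,(int(x),int(y)),3,(0,0,255) if dz==0 else ((0,255,0) if dz<0 else (255,0,255)),-1)
    r.append(a)
cv2.imwrite('pics/f.png',np.hstack(r))
E
```

```text
t 4.8 pos [0.666  0.1259 0.2286] jaw yaw 85.4 q [ 0.03  0.59  1.26 -0.02  1.3  -1.46] F [ 0.1  0.1 -0.3] w 0.0429
```

View pics/f.png

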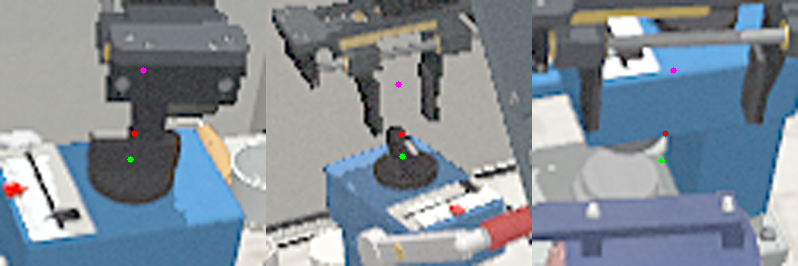

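In both the current and the starting picture, the fingertips show about 8–10 mm behind the reported TCP point instead of 22 mm ahead. The tool really sits about 30 mm higher than the given extent says. I'll descend carefully by that amount, watching the force.

Emit:
{"api": "carry_out", "payload": {"steps": [[[-0.1,0,-0.7],0,0.5],[[0,0,-0.7],0,0.5],[[0,0,-0.7],0,0.5],[[0,0,-0.5],0,0.5],[[0,0,0],0,0.5]]}}

```text
time: 5.4
position: [0.6642, 0.1259, 0.1994]
tool_rot: [0.735, 0.678, -0.008, 0.005]
ft_force: [-0.1, -0.3, -0.3]
grip_width: 0.0434
```

```bash
python3 -c "from h import *; st()"
```

```text
t 5.4 pos [0.6642 0.1259 0.1994] jaw yaw 85.4 q [ 0.03  0.61  1.29 -0.02  1.24 -1.45] F [-0.1 -0.3 -0.3] w 0.0434
```

Emit:
{"api": "carry_out", "payload": {"steps": [[[0,0,0],0,1],[[0,0,0],0,1],[[0,0,0],0,1],[[0,0,0],0,1],[[0,0,0],0,1],[[0,0,0],0,1],[[0,0,0],0,1]], "squeeze": 40}}

```text
time: 6.1
position: [0.6646, 0.1252, 0.1997]
tool_rot: [0.734, 0.679, -0.008, 0.005]
ft_force: [0.8, -0.7, -0.3]
grip_width: 0.0146
```

```bash
python3 -c "from h import *; st()"
```

```text
t 6.1 pos [0.6646 0.1252 0.1997] jaw yaw 85.5 q [ 0.03  0.61  1.29 -0.02  1.24 -1.45] F [ 0.8 -0.7 -0.3] w 0.0146
```

Gripped at 14.6 mm, which is the wing. Now I'll turn it clockwise.

Emit:
{"api": "carry_out", "payload": {"steps": [[[0,0,0],-4,1],[[0,0,0],-8,1],[[0,0,0],-8,1],[[0,0,0],-8,1],[[0,0,0],-8,1],[[0,0,0],-8,1]]}}

```text
time: 6.7
position: [0.6646, 0.1258, 0.1996]
tool_rot: [0.94, 0.342, -0.009, 0.002]
ft_force: [-0.7, -0.6, -1.2]
grip_width: 0.0146
```

```bash
python3 -c "from h import *; st()"
```

```text
t 6.7 pos [0.6646 0.1258 0.1996] jaw yaw 40.0 q [ 0.03  0.62  1.29 -0.01  1.26 -0.67] F [-0.7 -0.6 -1.2] w 0.0146
```

Emit:
{"api": "carry_out", "payload": {"steps": [[[0,0,0],-8,1],[[0,0,0],-8,1],[[0,0,0],-8,1],[[0,0,0],-8,1],[[0,0,0],-8,1],[[0,0,0],-8,1],[[0,0,0],-8,1],[[0,0,0],0,1]]}}

```text
time: 7.5
position: [0.6654, 0.1263, 0.1997]
tool_rot: [0.988, -0.157, -0.008, -0.002]
ft_force: [-0.2, -1.3, -1.5]
grip_width: 0.0147
```

```bash
cat >> h.py <<'E'
def rect(c,z=.192,yaw=7.6,M=(.5927,.1148),s=6):
    y=np.radians(yaw); ex=np.array([np.cos(y),np.sin(y)]); ey=np.array([-np.sin(y),np.cos(y)])
    X=np.arange(-15,40,1/s)/1e3; Y=np.arange(45,-45,-1/s)/1e3   # cols: press x, rows: press y (left up)
    g=np.array([[proj(c,[*(np.array(M)+a*ex+b*ey),z]) for a in X[::6]] for b in Y[::6]],np.float32)
    g=cv2.resize(g,(len(X),len(Y)))
    return cv2.cvtColor(cv2.remap(c["pixels"],g[...,0].copy(),g[...,1].copy(),cv2.INTER_LINEAR),cv2.COLOR_RGB2BGR),X*1e3,Y*1e3
E
python3 - <<'E'
from h import *
st()
r=[]
for n in ("side","scene","wrist"):
    im,X,Y=rect(snap(n)); r.append(cv2.resize(im,(260,426)))
cv2.imwrite('pics/g.png',np.hstack(r))
E
```

```text
t 7.5 pos [0.6654 0.1263 0.1997] jaw yaw -18.1 q [0.02 0.61 1.29 0.01 1.26 0.33] F [-0.2 -1.3 -1.5] w 0.0147
```

View pics/g.png

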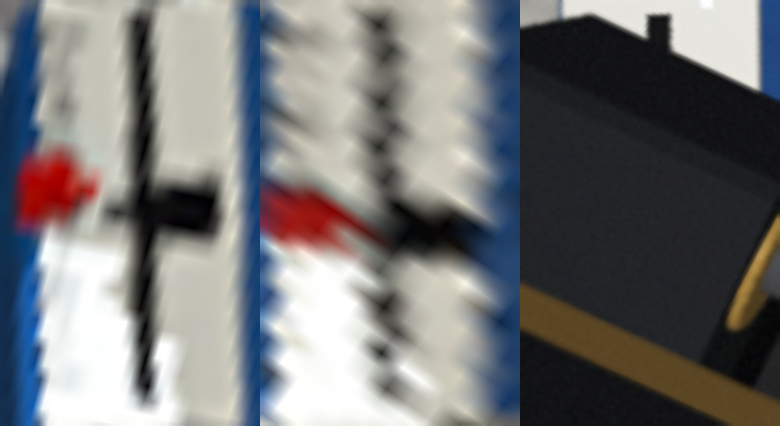

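The rectified side view shows the pointer (left panel, row about 210) some 3–5 mm short of the mark (row about 187). I'll turn another 12°, let go, and check from overhead.

Emit:
{"api": "carry_out", "payload": {"steps": [[[0,0,0],-6,1],[[0,0,0],-6,1],[[0,0,0],0,1],[[0,0,0],0,0.6],[[0,0,0],0,0.6],[[0,0,0],0,0.6],[[0,0,0],0,0.6],[[0,0,0],0,0.6]]}}

```text
time: 8.45
position: [0.6658, 0.127, 0.2003]
tool_rot: [0.967, -0.254, -0.007, -0.003]
ft_force: [-0.1, 0.3, 0.5]
grip_width: 0.0342
```

```bash
python3 -c "from h import *; st()"
```

```text
t 8.45 pos [0.6658 0.127  0.2003] jaw yaw -29.4 q [0.02 0.61 1.29 0.01 1.25 0.53] F [-0.1  0.3  0.5] w 0.0342
```

Emit:
{"api": "carry_out", "payload": {"steps": [[[0,0,3],0,0.6],[[0,0,3],0,0.6],[[-1,-2,1],8,0.6],[[-1,-2,0],8,0.6],[[-1,-2,0],8,0.6],[[-1,-1,0],5,0.6],[[0,0,0],0,0.6],[[0,0,0],0,0.6]]}}

```text
time: 9.25
position: [0.6246, 0.0558, 0.2732]
tool_rot: [1.0, 0.007, -0.007, -0.0]
ft_force: [-0.7, -0.1, 0.4]
grip_width: 0.0348
```

```bash
python3 - <<'E'
from h import *
st()
c=snap("wrist"); a,X,Y=rect(c); b,_,_=rect(snap("side")); print(proj(c,[.5927,.1148,.192]))
cv2.imwrite('pics/hh.png',np.hstack([cv2.resize(a,(366,600)),cv2.resize(b,(366,600))]))
E
```

```text
t 9.25 pos [0.6246 0.0558 0.2732] jaw yaw 0.8 q [-0.09  0.47  1.34 -0.    1.34 -0.1 ] F [-0.7 -0.1  0.4] w 0.0348
[241.52134697 144.3077355 ]
```

View pics/hh.png

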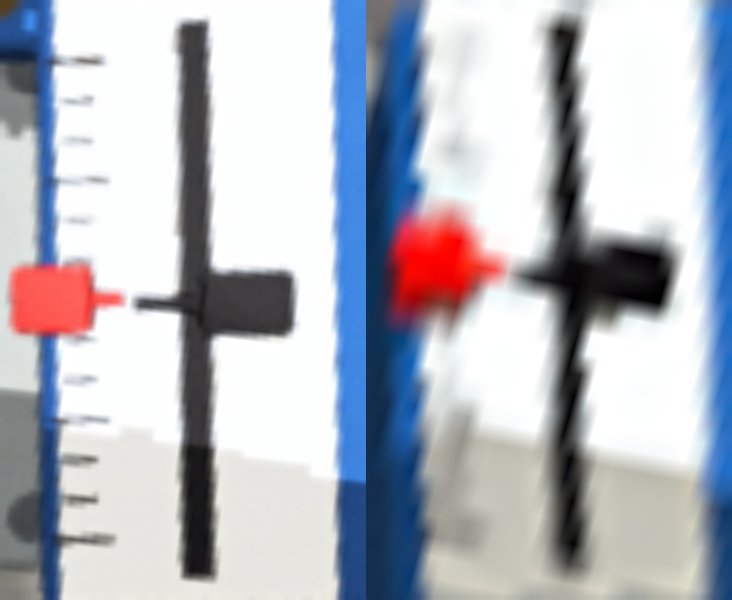

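From overhead the mark tip (row 299) and the pointer (row 303) are about 0.6 mm apart, and the fingers are off the knob. The setting is good. Next I'll locate the lever grip numerically.

```bash
python3 - <<'E'
from h import *
snap("scene")
for n in ("side","scene","wrist"):
    c=load(n); hsv=cv2.cvtColor(c["pixels"],cv2.COLOR_RGB2HSV)
    m=((hsv[...,0]<8)|(hsv[...,0]>172))&(hsv[...,1]>150)&(hsv[...,2]>60)
    k,l,s,ce=cv2.connectedComponentsWithStats(m.astype(np.uint8))
    for i in range(1,k):
        if s[i,4]>150:
            r,(w,h),a=cv2.minAreaRect(np.argwhere(l==i)[:,::-1].astype(np.float32)); box=cv2.boxPoints((r,(w,h),a))
            print(n,s[i],ce[i].round(1),np.round((w,h),1),box.round().tolist())
            print('  centre at z=.245',atz(c,*r,.245).round(4),'box',[atz(c,*b,.245)[:2].round(3).tolist() for b in box])
# model: press yaw 8, mark/pivot guess -> predicted grip
E
```

```text
side [244 162  19  37 361] [252.  178.3] [36.5 11.1] [[242.0, 163.0], [253.0, 160.0], [263.0, 195.0], [252.0, 198.0]]
  centre at z=.245 [0.4739 0.101  0.245 ] box [[0.455, 0.155], [0.477, 0.164], [0.492, 0.051], [0.471, 0.044]]
scene [493  61  27  32 242] [506.9  75.1] [ 7.7 37.8] [[492.0, 90.0], [514.0, 59.0], [520.0, 64.0], [498.0, 95.0]]
  centre at z=.245 [ 0.7979 -1.0712  0.245 ] box [[0.72, -0.902], [0.944, -1.296], [0.887, -1.266], [0.677, -0.885]]
scene [273 184  27  18 229] [286.5 192.1] [ 9.7 26.7] [[273.0, 192.0], [297.0, 183.0], [301.0, 192.0], [276.0, 201.0]]
  centre at z=.245 [0.4695 0.1092 0.245 ] box [[0.485, 0.141], [0.496, 0.064], [0.454, 0.078], [0.445, 0.152]]
wrist [  29   95   73  144 5480] [ 65.2 165.1] [148.7  38.8] [[27.0, 99.0], [65.0, 89.0], [103.0, 232.0], [65.0, 242.0]]
  centre at z=.245 [0.4739 0.101  0.245 ] box [[0.453, 0.147], [0.481, 0.152], [0.496, 0.052], [0.465, 0.043]]
wrist [226 139  19  13 160] [233.1 144.8] [11.8 18.2] [[225.0, 140.0], [243.0, 137.0], [245.0, 148.0], [227.0, 152.0]]
  centre at z=.245 [0.5952 0.1163 0.245 ] box [[0.588, 0.119], [0.601, 0.121], [0.602, 0.114], [0.59, 0.111]]
```

The side and wrist cameras agree that the middle of the grip is at (0.474, 0.101) at z = 0.245. I'll close the fingers and go above it.

Emit:
{"api": "carry_out", "payload": {"steps": [[[-2,0.6,2],7,1],[[-3,0.8,0],0,1],[[-3,0.8,0],0,1],[[-3,0.8,0],0,1],[[-2,0.8,0],0,1],[[-2,0.7,0],0,1],[[0,0,0],0,1]], "squeeze": 40}}

```text
time: 10.1
position: [0.4725, 0.1065, 0.2915]
tool_rot: [0.997, 0.071, -0.007, -0.001]
ft_force: [-0.1, -0.3, -0.7]
grip_width: 0.0007
```

```bash
python3 -c "from h import *; st()"
```

```text
t 10.1 pos [0.4725 0.1065 0.2915] jaw yaw 8.2 q [-0.01  0.24  1.65  0.    1.26 -0.15] F [-0.1 -0.3 -0.7] w 0.0007
```

Descend gently to contact (expected at a reading of about 0.247).

Emit:
{"api": "carry_out", "payload": {"steps": [[[0,-0.5,-1.5],0,1],[[0,0,-1.5],0,1],[[0,0,-0.7],0,1],[[0,0,-0.4],0,1],[[0,0,-0.4],0,1]]}}

```text
time: 10.6
position: [0.4794, 0.1022, 0.2468]
tool_rot: [0.997, 0.072, -0.001, 0.0]
ft_force: [0.8, -0.1, -0.1]
grip_width: 0.0008
```

```bash
python3 -c "from h import *; st()"
```

```text
t 10.6 pos [0.4794 0.1022 0.2468] jaw yaw 8.3 q [-0.02  0.3   1.71 -0.    1.14 -0.16] F [ 0.8 -0.1 -0.1] w 0.0008
```

Emit:
{"api": "carry_out", "payload": {"steps": [[[-0.6,-0.1,-0.3],0,1],[[-0.2,0,-0.4],0,1],[[-0.2,0,-0.4],0,1]]}}

```text
time: 10.9
position: [0.4697, 0.1007, 0.2358]
tool_rot: [0.997, 0.072, -0.001, 0.0]
ft_force: [-0.3, -0.4, 1.8]
grip_width: 0.0002
```

```bash
python3 -c "from h import *; st()"
```

```text
t 10.9 pos [0.4697 0.1007 0.2358] jaw yaw 8.3 q [-0.02  0.3   1.75 -0.    1.1  -0.16] F [-0.3 -0.4  1.8] w 0.0002
```

Contact shows about 2 N, the spring. I'll follow the arc down.

Emit:
{"api": "carry_out", "payload": {"steps": [[[-0.4,-0.1,-1],0,1],[[-0.4,0,-1],0,1],[[-0.3,0,-1],0,1],[[-0.2,0,-1],0,1],[[-0.1,0,-1],0,1],[[0,0,-1],0,1],[[0,0,-1],0,1]]}}

```text
time: 11.6
position: [0.4514, 0.0989, 0.1637]
tool_rot: [0.997, 0.072, -0.002, 0.001]
ft_force: [-3.0, -0.1, 3.6]
grip_width: 0.0005
```

```bash
python3 -c "from h import *; st()"
```

```text
t 11.6 pos [0.4514 0.0989 0.1637] jaw yaw 8.3 q [-0.02  0.38  1.87 -0.    0.89 -0.17] F [-3.  -0.1  3.6] w 0.0005
```

Emit:
{"api": "carry_out", "payload": {"steps": [[[0,0,-0.6],0,1],[[0.1,0,-0.6],0,1],[[0.1,0,-0.5],0,1],[[0.1,0,-0.4],0,1]]}}

```text
time: 12.0
position: [0.4535, 0.0992, 0.1396]
tool_rot: [0.997, 0.072, -0.004, 0.001]
ft_force: [-2.8, 0.2, 3.0]
grip_width: 0.0007
```

```bash
python3 -c "from h import *; st()"
```

```text
t 12.0 pos [0.4535 0.0992 0.1396] jaw yaw 8.3 q [-0.02  0.43  1.89 -0.    0.83 -0.17] F [-2.8  0.2  3. ] w 0.0007
```

Emit:
{"api": "carry_out", "payload": {"steps": [[[0.1,0,-0.3],0,1],[[0.1,0,-0.3],0,1],[[0.1,0,-0.3],0,1]]}}

```text
time: 12.3
position: [0.457, 0.0995, 0.1299]
tool_rot: [0.997, 0.072, -0.004, 0.001]
ft_force: [-2.6, -0.1, 3.4]
grip_width: 0.0006
```

Emit:
{"api": "carry_out", "payload": {"steps": [[[0.1,0,-0.3],0,1],[[0.1,0,-0.3],0,1],[[0.1,0,-0.3],0,1]]}}

```text
time: 12.6
position: [0.4604, 0.0997, 0.1204]
tool_rot: [0.997, 0.072, -0.003, 0.001]
ft_force: [-2.0, 0.6, 4.1]
grip_width: 0.0005
```

Emit:
{"api": "carry_out", "payload": {"steps": [[[0.1,0,-0.3],0,1],[[0.1,0,-0.3],0,1]]}}

```text
time: 12.8
position: [0.4625, 0.0998, 0.114]
tool_rot: [0.997, 0.072, -0.004, 0.001]
ft_force: [-3.6, 0.3, 2.6]
grip_width: 0.0004
```

Emit:
{"api": "carry_out", "payload": {"steps": [[[0.1,0,-0.2],0,1],[[0.1,0,-0.2],0,1]]}}

```text
time: 13.0
position: [0.4638, 0.0999, 0.1097]
tool_rot: [0.997, 0.072, -0.004, 0.0]
ft_force: [-4.5, 0.0, 13.3]
grip_width: 0.0005
```

The stop is felt at z ≈ 0.110 (13 N). I'll raise the force gradually.

Emit:
{"api": "carry_out", "payload": {"steps": [[[0,0,-0.3],0,1],[[0,0,-0.3],0,1]]}}

```text
time: 13.2
position: [0.4647, 0.1, 0.1067]
tool_rot: [0.997, 0.072, -0.004, 0.001]
ft_force: [-7.5, 0.3, 29.9]
grip_width: 0.0005
```

Emit:
{"api": "carry_out", "payload": {"steps": [[[0,0,-0.2],0,1],[[0,0,-0.2],0,1]]}}

```text
time: 13.4
position: [0.4646, 0.1, 0.107]
tool_rot: [0.997, 0.073, -0.003, 0.001]
ft_force: [-6.2, -0.7, 24.3]
grip_width: 0.0007
```

Steady at about 24 N. Hold for over a second.

Emit:
{"api": "carry_out", "payload": {"steps": [[[0,0,-0.2],0,1],[[0,0,-0.2],0,1],[[0,0,-0.2],0,1],[[0,0,-0.2],0,1],[[0,0,-0.2],0,1]]}}

```text
time: 13.9
position: [0.4646, 0.1, 0.1072]
tool_rot: [0.997, 0.074, -0.001, 0.002]
ft_force: [-6.6, 0.1, 21.8]
grip_width: 0.0005
```

Emit:
{"api": "carry_out", "payload": {"steps": [[[0,0,-0.2],0,1],[[0,0,-0.2],0,1],[[0,0,-0.2],0,1],[[0,0,-0.2],0,1]]}}

```text
time: 14.3
position: [0.4647, 0.1, 0.1072]
tool_rot: [0.997, 0.074, 0.001, 0.002]
ft_force: [-7.1, -0.8, 23.1]
grip_width: 0.0004
```

```bash
python3 - <<'E'
from h import *
st(); im,X,Y=rect(snap("side"))
hsv=cv2.cvtColor(im,cv2.COLOR_BGR2HSV); g=im.max(2)
red=((hsv[...,0]<8)|(hsv[...,0]>172))&(hsv[...,1]>150)
blk=(g<70)&(X[None]>15)&(X[None]<24)&(abs(Y[:,None])<30)
print('red y',Y[np.argwhere(red)[:,0]].mean(),'ptr y',Y[np.argwhere(blk)[:,0]].mean(),blk.sum())
E
```

```text
t 14.3 pos [0.4647 0.1    0.1072] jaw yaw 8.5 q [-0.02  0.49  1.9  -0.01  0.75 -0.16] F [-7.1 -0.8 23.1] w 0.0004
red y 4.995168172691332 ptr y 0.3927826833462299 5436
```

Held for over a second at 22–24 N. Now return slowly along the arc.

Emit:
{"api": "carry_out", "payload": {"steps": [[[0,0,0.2],0,1],[[-0.1,0,0.5],0,1],[[-0.2,0,0.7],0,1],[[-0.2,0,0.8],0,1],[[-0.2,0,0.8],0,1],[[-0.2,0,0.8],0,1],[[-0.1,0,0.8],0,1],[[-0.1,0,0.8],0,1]]}}

```text
time: 15.15
position: [0.4602, 0.0993, 0.1671]
tool_rot: [0.997, 0.074, 0.009, 0.003]
ft_force: [2.1, 0.4, 2.0]
grip_width: 0.0004
```

```bash
python3 -c "from h import *; st()"
```

```text
t 15.15 pos [0.4602 0.0993 0.1671] jaw yaw 8.5 q [-0.02  0.38  1.87 -0.01  0.88 -0.17] F [2.1 0.4 2. ] w 0.0004
```

Emit:
{"api": "carry_out", "payload": {"steps": [[[-0.4,0,0.5],0,1],[[-0.3,0,0.6],0,1],[[-0.1,0,0.7],0,1],[[0.1,0,0.7],0,1],[[0.2,0,0.7],0,1],[[0.3,0,0.7],0,1],[[0.4,0,0.7],0,1]]}}

```text
time: 15.85
position: [0.4593, 0.0997, 0.2164]
tool_rot: [0.997, 0.074, 0.007, 0.003]
ft_force: [-0.3, 0.0, 0.6]
grip_width: 0.0001
```

```bash
python3 -c "from h import *; st()"
```

```text
t 15.85 pos [0.4593 0.0997 0.2164] jaw yaw 8.5 q [-0.02  0.3   1.81 -0.01  1.02 -0.17] F [-0.3  0.   0.6] w 0.0001
```

Emit:
{"api": "carry_out", "payload": {"steps": [[[0.4,0,0.5],0,1],[[0.4,0,0.5],0,1],[[0.4,0.1,0.5],0,1],[[0.4,0.1,0.5],0,1],[[0.2,0,0.4],0,1],[[0,0,0.4],0,1],[[0,0,0.4],0,1],[[0,0,0.4],0,1]]}}

```text
time: 16.65
position: [0.4793, 0.1017, 0.255]
tool_rot: [0.997, 0.074, 0.006, 0.003]
ft_force: [-0.5, -0.2, -0.4]
grip_width: 0.0004
```

```bash
python3 -c "from h import *; st()"
```

```text
t 16.65 pos [0.4793 0.1017 0.255 ] jaw yaw 8.5 q [-0.02  0.28  1.71 -0.01  1.14 -0.16] F [-0.5 -0.2 -0.4] w 0.0004
```

Clear of the grip. Rise further and go back over the scale for a last check.

Emit:
{"api": "carry_out", "payload": {"steps": [[[0,0,3],0,1],[[1,-1,2],0,1],[[4,-1,0],0,1],[[4,-1,0],0,1],[[4,-1,0],0,1],[[2,-0.5,0],0,1],[[0,0,0],0,1],[[0,0,0],0,1]]}}

```text
time: 17.45
position: [0.6303, 0.0552, 0.3084]
tool_rot: [0.997, 0.075, 0.004, 0.003]
ft_force: [-0.2, 0.7, -0.4]
grip_width: 0.0006
```

```bash
python3 - <<'E'
from h import *
st()
c=snap("wrist"); a,X,Y=rect(c,yaw=8); snap("side")
hs=lambda i:(lambda h:((h[...,0]<8)|(h[...,0]>172))&(h[...,1]>150)&(h[...,2]>60))(cv2.cvtColor(i,cv2.COLOR_RGB2HSV))
for n in("side","wrist"):
    c2=load(n);k,l,s,ce=cv2.connectedComponentsWithStats(hs(c2["pixels"]).astype(np.uint8)); i=1+np.argmax(s[1:,4])
    r,w,ang=cv2.minAreaRect(np.argwhere(l==i)[:,::-1].astype(np.float32)); print(n,s[i],atz(c2,*r,.245).round(4))
im=cv2.cvtColor(c["pixels"],cv2.COLOR_RGB2BGR)
cv2.imwrite('pics/end.png',np.hstack([cv2.resize(a,(256,420)),im[:, :500]]))
E
```

```text
t 17.45 pos [0.6303 0.0552 0.3084] jaw yaw 8.6 q [-0.09  0.44  1.29 -0.    1.4  -0.24] F [-0.2  0.7 -0.4] w 0.0006
side [244 162  19  37 361] [0.4739 0.101  0.245 ]
wrist [  66   70   47  131 4274] [0.4736 0.1007 0.245 ]
```

View pics/end.png

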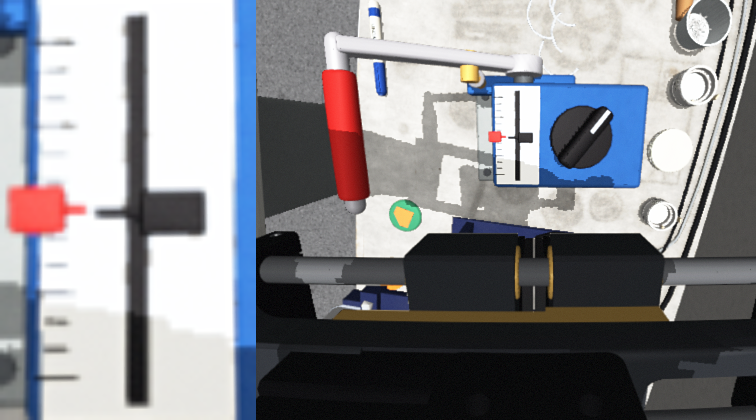

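The pointer (row 212) still stands opposite the mark (row 210), an offset of about 0.4 mm. The lever grip is back at exactly its first position, and nothing else has moved.

```bash
python3 -c "
from h import *
print(robot.hand_in())"
```

```text
the job is handed in; nothing more can be done
None
```

I set the press, made the trial stroke, brought the lever back to rest, and handed the job in at about 17.5 s. Handing in gave no verdict.

- **Knob:** I turned it about 115° clockwise in a single grasp, although the brief said it needs more than one. The overhead view put the pointer about 0.6 mm from the mark after release and about 0.4 mm from it at the end. The limits are 2.5 and 3 mm.
- **Stroke:** I pressed the lever down with closed fingertips and felt the stop at a TCP height reading of about 0.11 m. I held it for over 1 s at 22–24 N at the grip, spring included, with a brief reading of 30 N. I did not measure the load on the stop screw itself. From the grip force it was about 45–65 N, within the 20–130 N allowed.
- **Return:** The lever followed the fingers up at no more than about 0.1 m/s. The grip measured the same position as before the stroke, to within about 0.5 mm. The gripper ended clear of everything, and I saw no bystander moved.

**Checks that disagreed or failed:**
- The fingertips sat about 30 mm higher than `robot.tip_extent` implied, so my first grasp closed on air above the wing. I corrected this from the pictures.
- Early side-camera estimates of the pointer offset differed from the overhead ones by about 2 mm, so I relied on the overhead view.
- An automatic side-camera pointer check during the hold was unusable because the arm was in the picture.

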